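# Blow off a serviced valve lever

## Task

Put the two-armed valve lever with the square bore onto the square spindle in front of the air gun, bore over the spindle and fully down on its shoulder (any of the four ways round will do), and let go of it. Then squeeze the gun's trigger fully against its spring, keep it squeezed for about two seconds to blow the lever clean, and release it. Leave the lever seated on the spindle and do not disturb the flange, the oil can or the wrench.

Things in the scene. Friction and masses are not known exactly. Their poses are not given: they have to be found in the camera images.
- lever: Loose two-armed aluminium valve lever, 150 mm long, about 0.3 kg. Square hub 44 x 44 mm, 50 mm tall, with a square through bore 22 x 22 mm, sides parallel to the hub's. At its foot two flat arms (22 wide, 12 thick) run along +x and -x to round ends 32 mm across, 18 mm tall, 59 mm from the bore. Hub flats are free to grip above 18 mm. Origin: bore axis at the underside; x along the arms, z up.
- spindle: Fixed steel pedestal: round foot 90 mm across, 10 mm tall, then a round collar 60 mm across up to 35 mm, carrying an upright square spindle, 20 x 20 mm from 35 to 63 mm height, then tapering to 12 x 12 mm at 75 mm (its tip). Origin: on the table on the spindle axis; x and y square to the spindle's flats, z up.
- shoulder (a point): Point on the spindle axis at the collar's flat top, 35 mm above the table, where the lever's underside rests when fully down. Axes as the spindle's.
- gun_stand: Fixed stand of the air gun: steel foot plate 160 x 240 x 12 mm (x -45 to +115 mm) with a red clamp block. Origin: on the table below the gun's barrel; y points along the barrel to the nozzle (end at y = 100 mm, 75 mm up) and the spindle, z up. A pipe stands on it at x = 90, y = -100 mm, rises to 225 mm, runs forward at that height and turns over the grip.
- pipe (a point): Point on the axis of the steel air pipe's cross bar, 24 mm thick, along the stand's y from 100 mm on the -y side of this point to its free end 68 mm on the +y side, 225 mm above the table. It crosses above the gun's grip, in the way of a gripper coming straight down on the trigger. Axes as the stand's.
- gun: Air blow gun clamped upside down: barrel level (36 mm thick), grip upward and leaning 35 degrees (0.61 rad) from vertical to the stand's -x, so the tool comes in along the grip from its butt. Origin: on the barrel axis, 75 mm up; z along the grip out of its butt, y along the barrel to the nozzle. The fixed black grip is 28 mm (x) by 26 mm (y from -12 to +14), its butt at z = 115 mm.
- squeeze (a point): TCP point to squeeze the trigger at, with the fingers along the point's -z and closing along its y: midway between the back of the grip and the front of the fully squeezed trigger, at x 0, y 8, z 85 mm in the gun's axes, about 145 mm above the table. Axes as the gun's. There the grip's back is at y = -20 mm, the released trigger's front at y = +36 mm.
- trigger (a joint): Steel trigger blade, 22 mm wide, 8 mm thick, nozzle side of the grip; hinge pin along the gun's x at y 32, z 22 mm, blade end at z 109 mm (gun axes). Value in rad: 0 released, 0.25 fully squeezed towards the grip (end stop). At the squeeze point grip and blade together go from 56 mm to 40 mm. The spring takes about 3 N there at first, 8 N at the stop, and returns the blade by itself.
- flange: Bystander: loose round aluminium flange with a round bore, 90 mm across and 50 mm tall, flat disc below and narrower neck (52 mm) above. Origin: centre of its underside.
- oil_can: Bystander: upright steel can 60 mm across, 150 mm tall. Origin: centre of its underside.
- wrench: Bystander: open wrench 190 mm long lying flat. Origin: underside, near the middle; x along it.
Mind the look-alikes: they are no part of the job. What is shaped like the lever but red or yellow is not meant.

How it is judged:
By the outcome, as a careful person would: the job done as asked, in the order asked, and still so for the second after the job is handed in, with the robot touching nothing.
It also fails if it takes over 64 s, if anything falls off the work surface, if the arm or the gripper's body presses on something with over 40 N, if the wrist force passes 120 N, or if a joint passes its speed limit or range.

## Robot

A 7-joint arm with a two-finger parallel gripper is mounted at the origin on the work surface. World frame = base frame: x ahead of the robot, y to its left, z up, the work surface at z = 0. Lengths are in m, angles in rad, forces in N, time in s.
With the tool pointing down it reaches from about 0.4 to 0.875 m from the base axis. Payload 6.5 kg.
Tool frame: the origin (TCP) lies between the finger pads, 19 mm behind the fingertips; this is the grasp point; z points along the fingers, y is the line along which they close (so a half turn about z gives the same grasp; the last joint's range is limited). The gripper opens to 88 mm and grips with 3 to 60 N. Pads are 18 mm wide; open, the fingers measure 123 mm over their backs; the gripper's body (75 mm by 187 mm) begins 45 mm behind the grasp point.
Start: joints at [1.085, 0.536, -0.004, 1.538, 0.003, 1.067, -0.071], TCP at [0.265, -0.594, 0.257] pointing down, gripper open.
Joint ranges: [-2.7, 2.7], [-0.37, 2.16], [-1.27, 1.26], [0.24, 2.4], [-1.31, 4.45], [0.19, 1.91], [-2.76, 2.76]. Speed limits (rad/s): [2.39, 2.39, 3.14, 3.14, 3.14, 3.14, 3.14].

## Interface

Orientations are given as a unit quaternion [w, x, y, z].
In Python, from rig import readout, cams, arm gives the robot as it stands.
- The arm moves only by the tool send_rows, never from a script. Its argument "steps" is text: rows parted by semicolons, each of 7 numbers parted by spaces: the shift along the tool's x, y, z in units of 0.2 m (1.0 is 0.2 m), then the turn, a rotation vector about the tool's x, y, z in units of 30 degrees (1.0 is 30 degrees), then the closure, from -1 (fully open) to 1 (shut). A call has 1 to 12 rows; each row is the pose to reach, as a shift and turn from the pose commanded when the call began, along the tool's axes at that moment; what a row does not reach only later rows make up. A row lasts 1/12 s, in which the tool goes at most 41.7 mm and 7.16 degrees, less where a joint would pass 70% of its speed; a pose out of reach is approached as far as the arm can. A call with a number of a shift or a turn outside -1 to 1 is refused whole. A call with a gripper value outside its range is refused whole. The fingers move at their own pace and stop on an object; "force" is the grip in N (left out, the last holds). Time passes only in rows, so rows that repeat a pose let the fingers close. It gives the time, the measured TCP pose, the force, the opening and the grip force at its end, in the units of the state.
- readout.state(): the state, without advancing time (a new reading comes with each control period).
- cams.get_image(name): name is "side" or "top"; returns (picture, depth): 480x640x3 uint8, red, green, blue; 480x640 float32, m along the optical axis (not along the pixel's ray), 0 where there is no reading.
- cams.camera_info(name): a dict with "K" (3x3 intrinsics, pixels), "distortion" ([k1, k2, p1, p2, k3] as OpenCV has them; the pictures are not rectified), "xyz" and "rotation" of the camera in the world. Camera axes: x right, y down, z forward; pixel columns grow to the right and rows downward; lengths in m; the calibration is good to about 2 mm. A picture is of the moment at which its call begins. camera_info takes no time and is no camera call.
- arm.job_done(): hands the job in; it is judged then, once.
The state is a dict: "time": time; "joints": joint angles; "qvel": joint speeds; "joint_torque": joint torques, N m; "tool_pos": TCP position; "tool_rot": TCP orientation; "wrist_force": force on the tool from outside, world axes, zero at the start; "moment": the same for the moment, N m; "gripper_width": finger opening in m; "grip_force": force on a finger pad.
Only numpy, scipy, OpenCV 4.12 (cv2) and the standard library are available. Lean on these libraries where they do the work, as an engineer would, in place of code of your own. Each camera call takes 0.05 s, during which the arm holds its last target. There are 200 camera calls.

## Working session

There is one attempt and no reset: what is moved stays moved. The work goes in short steps, Python scripts to look and compute and a tool call to move; the robot and the scene stay as the last step left them, time stands still between calls to the robot, and variables do not carry over. Pictures are saved under pics/ and viewed, at most 10 in all, crops included, and the job is handed in when it is done.

Besides the shell and the picture viewer there is one more tool, called after "Call:" by a JSON object that holds its "method" and its "body". send_rows: Moves the arm, as the interface text tells. Shifts and turns lie within -1 to 1; 1 stands for 0.2 m of shift or 30 degrees of turn. Its arguments: {"type":"object","properties":{"steps":{"type":"string"},"force":{"type":"number"}},"required":["steps"]}

```bash
ls; mkdir -p pics
python3 - <<'E'
from rig import readout,cams
import cv2,numpy as np
print(readout.state())
for n in("side","top"):
    im,d=cams.get_image(n); np.savez(f"{n}0.npz",im=im,d=d)
    cv2.imwrite(f"pics/{n}0.png",im[:,:,::-1]); print(n,cams.camera_info(n),(d>0).mean())
E
```

```text
pics
{'time': 0.0, 'joints': array([ 1.08484588,  0.5371594 , -0.0043911 ,  1.53886093,  0.00262994,
        1.06728976, -0.07120632]), 'qvel': array([-0.00036414,  0.00039671,  0.00077959, -0.00051026, -0.00072566,
        0.00056836, -0.00182927]), 'joint_torque': array([ 6.76045784e-04, -5.70963800e+01,  9.90975201e-01, -2.51602864e+01,
       -5.64302201e-02,  1.78412144e-02,  1.17471254e-04]), 'tool_pos': array([ 0.26461451, -0.59306863,  0.25654865]), 'tool_rot': array([-8.14753669e-04,  9.78052475e-01,  2.08356960e-01, -2.63606915e-04]), 'wrist_force': array([-0.07485798,  0.43195165, -0.38615622]), 'moment': array([-0.01351582, -0.01360649, -0.04210114]), 'grip_force': 0.0, 'gripper_width': 0.08797147259611762}
side {'K': array([[531.10763049,   0.        , 323.67854517],
       [  0.        , 531.10763049, 246.0936335 ],
       [  0.        ,   0.        ,   1.        ]]), 'distortion': array([-0.00813718,  0.        ,  0.        ,  0.        ,  0.        ]), 'xyz': array([-0.27782227,  0.94673786,  1.26540481]), 'rotation': array([ 0.12778551, -0.28222611,  0.86949297, -0.38470932])} 0.9956608072916666
top {'K': array([[543.90073398,   0.        , 321.23676038],
       [  0.        , 543.90073398, 234.37234625],
       [  0.        ,   0.        ,   1.        ]]), 'distortion': array([-0.0568354,  0.       ,  0.       ,  0.       ,  0.       ]), 'xyz': array([ 0.16577556, -0.0507846 ,  1.72688282]), 'rotation': array([ 0.0645038 , -0.69680698,  0.71146671, -0.06414371])} 0.9959440104166667
```

View pics/top0.png

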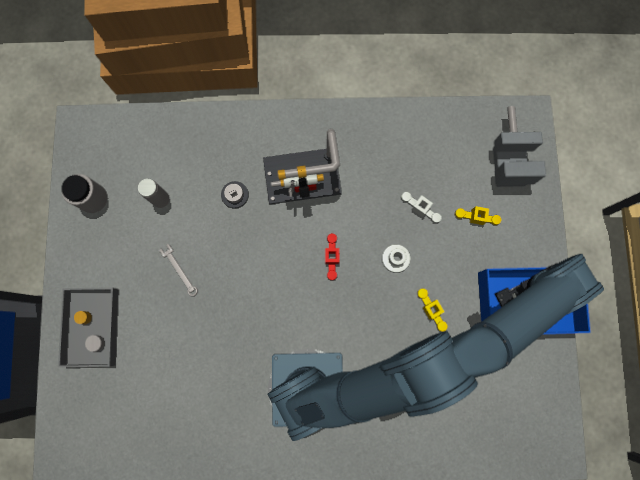

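View pics/side0.png

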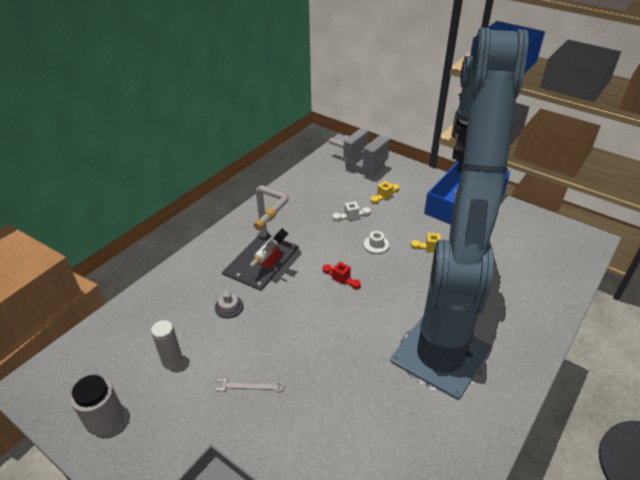

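The top view shows four lever shapes: aluminium (421,207), yellow (480,215), yellow (432,310) and red (332,257). Only the aluminium one fits the description. The spindle is at (235,193), the gun stand at (302,178), the flange at (396,258), the white can at (150,190) and the wrench at (180,270). Next I'll confirm the lever in an enlarged crop and measure.

```bash
cat > h.py <<'E'
import numpy as np,cv2
from rig import cams,readout
from scipy.spatial.transform import Rotation as R
def rot(q): return R.from_quat(np.roll(q,-1)).as_matrix()
def rays(n,uv):
    c=cams.camera_info(n)
    p=cv2.undistortPoints(np.asarray(uv,float).reshape(-1,1,2),c["K"],c["distortion"]).reshape(-1,2)
    return c["xyz"],np.c_[p,np.ones(len(p))]@rot(c["rotation"]).T   # depth-scaled
def onplane(n,uv,z):
    o,d=rays(n,uv); return o+d*((z-o[2])/d[:,2])[:,None]
def cloud(n,d):
    v,u=np.mgrid[:480,:640]; o,r=rays(n,np.c_[u.ravel(),v.ravel()])
    return (o+r*d.ravel()[:,None]).reshape(480,640,3)
def proj(n,P):
    c=cams.camera_info(n); M=rot(c["rotation"]).T
    return cv2.projectPoints(np.asarray(P,float).reshape(-1,1,3),cv2.Rodrigues(M)[0],-M@c["xyz"],c["K"],c["distortion"])[0].reshape(-1,2)
E
python3 - <<'E'
from h import *
t=np.load("top0.npz");s=np.load("side0.npz")
def crop(im,x,y,w,h,W=400,H=300): return cv2.resize(im[y:y+h,x:x+w],(W,H),interpolation=cv2.INTER_CUBIC)
m=np.vstack([np.hstack([crop(t['im'],391,185,64,48),crop(t['im'],205,170,64,48)]),np.hstack([crop(t['im'],256,125,96,72),crop(s['im'],215,175,100,75)])])
m=m.astype(np.uint8); cv2.imwrite("pics/crop.png",m[:,:,::-1])
C=cloud("top",t['d'])
def rep(name,x0,y0,x1,y1,lo,hi):
    P=C[y0:y1,x0:x1]; k=(P[...,2]>lo)&(P[...,2]<hi); v,u=np.nonzero(k)
    q=P[k]; uv=np.c_[u+x0,v+y0].astype(np.float32)
    r=cv2.minAreaRect((q[:,:2]*1000).astype(np.float32)); print(name,len(q),np.median(q[:,2]).round(4),q[:,:2].mean(0).round(4),[np.round(a,1) for a in r])
rep("table",350,120,390,160,-1,1)
rep("lever all",396,185,446,228,.006,.1)
rep("lever hub",396,185,446,228,.035,.1)
rep("foot",215,175,255,212,.005,.1)
rep("collar",215,175,255,212,.025,.045)
rep("spin",215,175,255,212,.055,.1)
rep("plate",258,140,348,208,.005,.03)
rep("pipe",258,120,348,208,.205,.26)
print(C[185:203:1,225:245:2,2].round(3))
E
```

```text
table 1593 0.0012 [ 0.8026 -0.221 ] [array([ 803.8, -221.7]), array([132.5, 146.5]), np.float64(88.3)]
lever all 624 0.016 [ 0.5653 -0.378 ] [array([ 570.4, -379.6]), array([162. , 141.8]), np.float64(88.4)]
lever hub 157 0.05 [ 0.5633 -0.3762] [array([ 565.1, -378.1]), array([42.9, 49.6]), np.float64(54.1)]
foot 726 0.014 [0.62   0.2259] [array([625.9, 228.1]), array([131.7, 123.5]), np.float64(88.8)]
collar 222 0.0356 [0.6184 0.2262] [array([619.9, 227.7]), array([56.9, 58.6]), np.float64(6.9)]
spin 47 0.07 [0.6188 0.2262] [array([620.2, 226.8]), array([20.6, 20. ]), np.float64(29.9)]
plate 2530 0.0122 [0.6825 0.0118] [array([688.8,   5.1]), array([295.9, 230.5]), np.float64(88.7)]
pipe 821 0.2358 [ 0.6511 -0.0422] [array([652.2, -40.5]), array([109.9, 220.2]), np.float64(41.5)]
[[0.009 0.011 0.036 0.038 0.034 0.039 0.037 0.01  0.006 0.009]
 [0.016 0.036 0.04  0.03  0.063 0.042 0.037 0.035 0.01  0.011]
 [0.011 0.042 0.027 0.073 0.063 0.035 0.034 0.04  0.015 0.016]
 [0.035 0.035 0.08  0.075 0.066 0.04  0.034 0.037 0.034 0.006]
 [0.038 0.037 0.072 0.074 0.082 0.039 0.04  0.035 0.036 0.018]
 [0.037 0.039 0.071 0.072 0.078 0.062 0.04  0.034 0.031 0.014]
 [0.032 0.028 0.068 0.076 0.07  0.069 0.031 0.037 0.038 0.009]
 [0.037 0.035 0.036 0.07  0.063 0.057 0.037 0.037 0.037 0.021]
 [0.034 0.041 0.033 0.066 0.054 0.05  0.032 0.034 0.036 0.011]
 [0.037 0.029 0.04  0.062 0.05  0.042 0.034 0.036 0.035 0.014]
 [0.03  0.038 0.032 0.056 0.035 0.038 0.033 0.036 0.038 0.012]
 [0.033 0.035 0.039 0.037 0.039 0.03  0.04  0.043 0.036 0.014]
 [0.035 0.039 0.032 0.034 0.04  0.042 0.038 0.037 0.028 0.009]
 [0.013 0.032 0.034 0.039 0.034 0.033 0.036 0.043 0.026 0.015]
 [0.011 0.031 0.036 0.036 0.027 0.046 0.037 0.033 0.017 0.013]
 [0.012 0.004 0.035 0.03  0.039 0.034 0.026 0.019 0.011 0.016]
 [0.013 0.011 0.024 0.037 0.028 0.031 0.027 0.02  0.005 0.011]
 [0.011 0.017 0.013 0.017 0.025 0.024 0.015 0.007 0.005 0.014]]
```

View pics/crop.png

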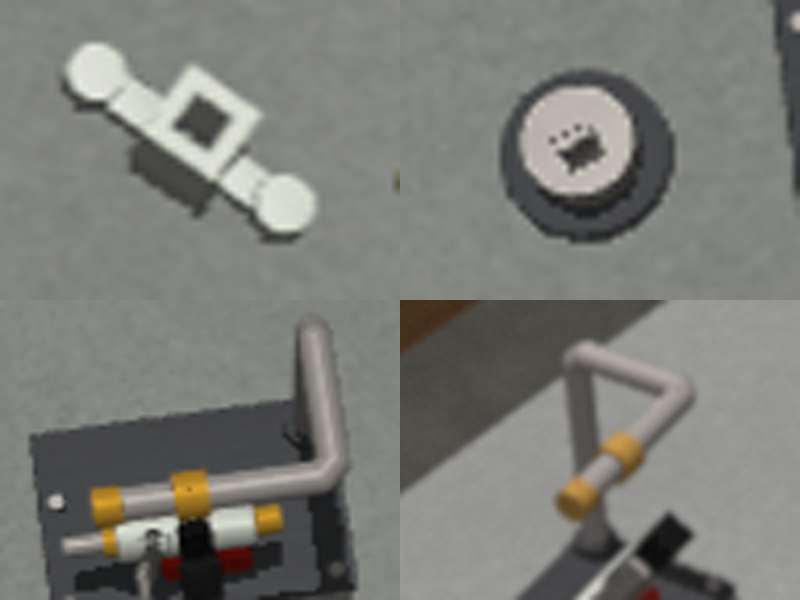

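The crop confirms the bare aluminium lever, with its square bore at about (423.5,204) in the top view. The spindle tip is at about (232,190). I'll average frames for more precise measurements.

Run:
```python
from h import *
A={}
for n in("top","side"):
    f=[cams.get_image(n) for _ in range(12)]
    A[n]=np.mean([a[0].astype(float) for a in f],0); A[n+"d"]=np.median([a[1] for a in f],0)
np.savez("avg.npz",**A)
t=A["top"].astype(np.uint8); C=cloud("top",A["topd"]); S=cloud("side",A["sided"])
# lever: bright mask
g=t.min(2); m=(g>150).astype(np.uint8); m[:185]=0;m[232:]=0;m[:,:396]=0;m[:,448:]=0
P=np.argwhere(m)[:,::-1]; r=cv2.minAreaRect(P.astype(np.float32)); print("lever px",r)
def fit(n,X,box,lo,hi,name):
    Q=X.reshape(-1,3); k=(Q[:,0]>box[0])&(Q[:,0]<box[1])&(Q[:,1]>box[2])&(Q[:,1]<box[3])&(Q[:,2]>lo)&(Q[:,2]<hi)
    q=Q[k]; r=cv2.minAreaRect((q[:,:2]*1000).astype(np.float32)); 
    c,R0=cv2.minEnclosingCircle((q[:,:2]*1000).astype(np.float32))
    ev=np.linalg.eigh(np.cov(q[:,:2].T))[1][:,1]
    print(n,name,len(q),"z",np.median(q[:,2]).round(4),"mean",(q[:,:2].mean(0)*1000).round(1),"rect",[np.round(a,1) for a in r],"circ",np.round(c,1),round(R0,1),"pca",np.degrees(np.arctan2(ev[1],ev[0])).round(1))
    return q
for n,X in(("top",C),("side",S)):
    L=(.48,.65,-.47,-.29); B=(.56,.68,.17,.29)
    fit(n,X,L,.008,.1,"lever");fit(n,X,L,.044,.056,"hubtop");fit(n,X,L,.010,.024,"arms")
    fit(n,X,B,.030,.040,"collar");fit(n,X,B,.006,.015,"foot");fit(n,X,B,.045,.085,"spin");fit(n,X,B,.068,.085,"tip")
    G=(.55,.85,-.16,.16)
    fit(n,X,G,.006,.017,"plate"); q=fit(n,X,(.55,.7,-.12,.16),.22,.26,"bar")
    fit(n,X,G,.15,.20,"grip/butt")
# crops
def crop(im,x,y,w,h,W=400,H=300): return cv2.resize(im[y:y+h,x:x+w],(W,H),interpolation=cv2.INTER_CUBIC)
s=A["side"].astype(np.uint8)
cv2.imwrite("pics/c2.png",np.vstack([np.hstack([crop(t,219,180,32,24),crop(s,212,285,32,24)]),np.hstack([crop(t,260,155,80,60),crop(s,220,220,80,60)])])[:,:,::-1])
```

```text
lever px ((422.8726806640625, 204.36123657226562), (46.03668975830078, 14.258220672607422), 35.36246109008789)
top lever 457 z 0.0193 mean [ 563.2 -375.9] rect [array([ 565.2, -376.7]), array([146.1,  43.7]), np.float64(51.7)] circ [ 565.8 -377.2] 73.1 pca 51.3
top hubtop 141 z 0.0508 mean [ 564.4 -377.1] rect [array([ 564.6, -378.1]), array([42.8, 43.6]), np.float64(52.7)] circ [ 563.8 -376.7] 28.3 pca 155.5
top arms 270 z 0.0174 mean [ 563.8 -376.2] rect [array([ 562.7, -374.7]), array([146. ,  37.3]), np.float64(51.2)] circ [ 565.8 -377.2] 73.1 pca 51.3
top collar 210 z 0.036 mean [619.2 226.5] rect [array([620.2, 227.7]), array([56.9, 58.2]), np.float64(1.7)] circ [621.1 228.1] 30.1 pca 95.7
top foot 301 z 0.011 mean [617.1 224.5] rect [array([627. , 233.2]), array([103.4,  87.9]), np.float64(43.8)] circ [623.  234.6] 53.6 pca 113.1
top spin 51 z 0.0705 mean [618.4 225.8] rect [array([620.7, 227.2]), array([18.9, 20. ]), np.float64(29.7)] circ [621.2 227.5] 13.4 pca 159.8
top tip 31 z 0.0743 mean [620.2 227. ] rect [array([620.8, 227.6]), array([17.2, 16.9]), np.float64(26.3)] ci
[... 1240 characters left out ...]
n [617.7 234.6] rect [array([620.9, 232.4]), array([19.8, 18.6]), np.float64(30.6)] circ [621.2 231.9] 13.2 pca 68.3
side tip 24 z 0.0733 mean [619.6 232.6] rect [array([620.7, 232.6]), array([14.8, 11.6]), np.float64(33.1)] circ [620.6 232.9] 8.8 pca 46.7
side plate 1673 z 0.0116 mean [674.2  34.6] rect [array([681. ,   9.9]), array([160.6, 242.4]), np.float64(7.0)] circ [678.6  10.8] 141.9 pca 88.7
side bar 465 z 0.2343 mean [633.9 -19.4] rect [array([648.6, -13.6]), array([ 71.6, 179.4]), np.float64(11.3)] circ [652.4 -12.4] 92.9 pca 108.4
side grip/butt 225 z 0.1676 mean [643.7 -21.1] rect [array([649.3, -34.3]), array([ 62.7, 215. ]), np.float64(53.6)] circ [663.4 -15.2] 107.8 pca 150.1
```

View pics/c2.png

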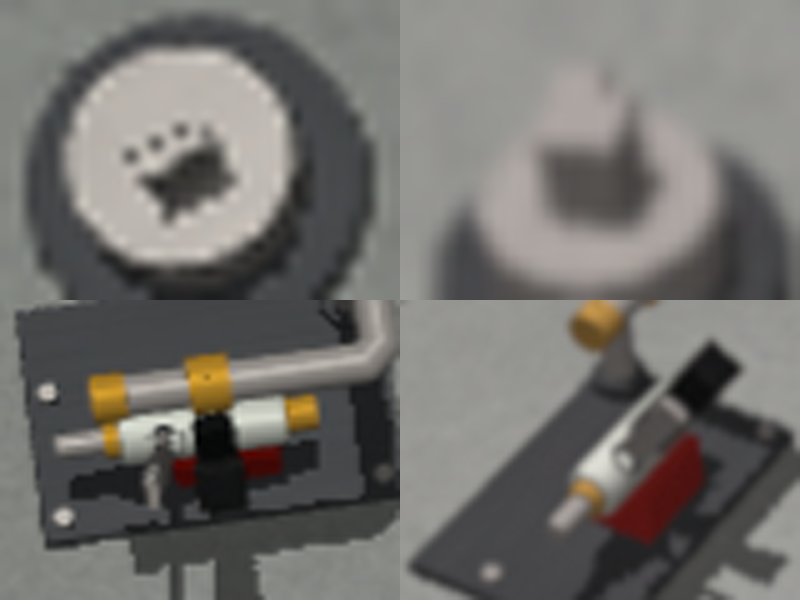

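The averaged frames agree on these values:

| Item | Top view | Side view |
|---|---|---|
| Lever | about (565,-377) mm, arms at 51.4° | about (564.5,-373) mm |
| Spindle | about (620.5,228) mm, yaw about 30° | about (621,232) mm |
| Stand yaw | – | about 7° |

The two cameras differ by about 4 mm in y, but they agree on the offset between lever and spindle. I'll start with the first half of the approach.

Call:
{"method": "send_rows", "body": {"steps": "0.15 -0.03 0 0 0 -0.08 -1;0.35 -0.07 0 0 0 -0.18 -1;0.55 -0.11 0 0 0 -0.28 -1;0.75 -0.15 0 0 0 -0.38 -1;0.9 -0.19 0 0 0 -0.46 -1;0.9 -0.19 0 0 0 -0.46 -1", "force": 30}}

```text
time: 1.8
tool_pos: [0.4215, -0.4788, 0.2576]
tool_rot: [-0.001, 0.944, 0.331, 0.003]
wrist_force: [0.8, 0.7, 0.1]
gripper_width: 0.0881
grip_force: 0.0
```

```bash
cat >> h.py <<'E'
def down(yaw_y):  # tool down, closing axis at world angle yaw_y (deg)
    a=np.radians(yaw_y); y=np.array([np.cos(a),np.sin(a),0]); z=np.array([0,0,-1.]); return np.c_[np.cross(y,z),y,z]
def go(p,Rt):
    s=readout.state(); Rn=rot(s["tool_rot"])
    print("t",round(s["time"],2),"pos",s["tool_pos"].round(4),"shift",(Rn.T@(np.array(p)-s["tool_pos"])/.2).round(3),
      "turn",(np.degrees(R.from_matrix(Rn.T@Rt).as_rotvec())/30).round(3),"F",s["wrist_force"].round(1),"w",s["gripper_width"].round(4),"j7",s["joints"].round(2))
E
python3 - <<'E'
from h import *
go([.565,-.3755,.15],down(-38.6))
A=np.load("avg.npz"); S=cloud("side",A["sided"]);C=cloud("top",A["topd"])
c=onplane("side",[[223.6,301.6],[230.6,303.0]],.035); print("edge",c.round(4),np.degrees(np.arctan2(*(c[1]-c[0])[[1,0]])))
# spindle yaw: edges fit on gradient of side + rect of 3D points z .04-.063
for X in(C,S):
    Q=X.reshape(-1,3); k=(np.hypot(Q[:,0]-.6205,Q[:,1]-.23)<.02)&(Q[:,2]>.042)&(Q[:,2]<.062); print(((Q[k]-[.6205,.23,0])*1000).round(0).tolist())
# stand frame checks
for X in(C,S):
    Q=X.reshape(-1,3)
    for lo,hi,b in((.215,.26,"bar"),(.155,.2,"butt")):
        k=(Q[:,2]>lo)&(Q[:,2]<hi)&(Q[:,0]>.52)&(Q[:,0]<.66 if b=="bar" else Q[:,0]<.61)&(abs(Q[:,1])<.12); q=Q[k]
        r=cv2.minAreaRect((q[:,:2]*1000).astype(np.float32)); print(b,len(q),np.round(r[0],1),np.round(r[1],1),round(r[2],1),q.mean(0).round(3),q.max(0).round(3))
E
```

```text
Traceback (most recent call last):
  File "h.py", line 22, in go
    "turn",(np.degrees(R.from_matrix(Rn.T@Rt).as_rotvec())/30).round(3),"F",s["wrist_force"].round(1),"w",s["gripper_width"].round(4),"j7",s["joints"].round(2))
                                                                                                          ^^^^^^^^^^^^^^^^^^^^^^^^
AttributeError: 'float' object has no attribute 'round'
```

```bash
sed -i 's/s\["gripper_width"\].round(4)/round(s["gripper_width"],4)/' h.py
python3 - <<'E'
from h import *
go([.565,-.3755,.15],down(-38.6))
A=np.load("avg.npz"); S=cloud("side",A["sided"]);C=cloud("top",A["topd"])
c=onplane("side",[[223.6,301.6],[230.6,303.0]],.035); print("edge",c.round(4),np.degrees(np.arctan2(*(c[1]-c[0])[[1,0]])))
for X in(C,S):
    Q=X.reshape(-1,3); k=(np.hypot(Q[:,0]-.6205,Q[:,1]-.23)<.02)&(Q[:,2]>.042)&(Q[:,2]<.062); print(((Q[k]-[.6205,.23,0])*1000).round(0).astype(int).tolist())
for X in(C,S):
    Q=X.reshape(-1,3)
    for lo,hi,b in((.215,.26,"bar"),(.155,.2,"butt")):
        k=(Q[:,2]>lo)&(Q[:,2]<hi)&(Q[:,0]>.52)&(Q[:,0]<.66 if b=="bar" else Q[:,0]<.61)&(abs(Q[:,1])<.12); q=Q[k]
        r=cv2.minAreaRect((q[:,:2]*1000).astype(np.float32)); print(b,len(q),np.round(r[0],1),np.round(r[1],1),round(r[2],1),q.mean(0).round(3),q.max(0).round(3))
E
```

```text
t 1.8 pos [ 0.4215 -0.4788  0.2576] shift [0.88  0.044 0.543] turn [ 0.001 -0.011 -0.427] F [0.8 0.7 0.1] w 0.0881 j7 [ 0.85  0.52 -0.1   1.57  0.05  1.06 -0.16]
edge [[0.6281 0.2411 0.035 ]
 [0.6065 0.2326 0.035 ]] -158.54548723872108
[[-4, -12, 55], [-3, -14, 50], [-9, -4, 62], [-8, -6, 60], [-7, -9, 55], [-5, -11, 46], [-4, -13, 42], [-11, 0, 59], [-10, -2, 53], [-9, -5, 49], [-8, -7, 44], [-12, 2, 49], [-11, -1, 44]]
[[-3, -11, 62], [-4, -10, 59], [-4, -9, 55], [-5, -7, 52], [3, 13, 61], [-10, 1, 59], [-6, -6, 49], [3, 14, 57], [2, 12, 56], [-2, 11, 57], [-4, 9, 57], [-8, 8, 58], [-10, 6, 59], [-11, 3, 57], [-5, -6, 45], [5, 13, 50], [2, 12, 52], [0, 10, 51], [-4, 10, 53], [-5, 6, 51], [-9, 6, 53], [-11, 4, 52], [-8, -3, 44], [5, 14, 47], [1, 13, 48], [0, 11, 47], [-3, 10, 48], [-6, 8, 48], [-8, 6, 47], [-11, 4, 48], [-1, 12, 44], [-3, 10, 43], [-6, 8, 44], [-9, 7, 45], [-11, 5, 45]]
bar 579 [630.2 -21.9] [ 33.1 179.7] 10.6 [ 0.628 -0.021  0.236] [0.659 0.067 0.245]
butt 142 [586.5  10.6] [37.9 59.6] 5.0 [0.584 0.002 0.17 ] [0.606 0.04  0.18 ]
bar 406 [630.5 -16.6] [ 34.3 178. ] 9.5 [ 0.624 -0.006  0.232] [0.659 0.072 0.243]
butt 121 [585.8  15. ] [35.  60.1] 2.8 [0.582 0.011 0.167] [0.603 0.045 0.178]
```

Call:
{"method": "send_rows", "body": {"steps": "0.15 0.01 0.1 0 0 -0.08 -1;0.35 0.02 0.2 0 -0.01 -0.18 -1;0.55 0.03 0.35 0 -0.01 -0.28 -1;0.75 0.04 0.45 0 -0.01 -0.38 -1;0.88 0.044 0.54 0 -0.01 -0.43 -1;0.88 0.044 0.54 0 -0.01 -0.43 -1;0.88 0.044 0.54 0 -0.01 -0.43 -1;0.88 0.044 0.54 0 -0.01 -0.43 -1"}}

```text
time: 2.47
tool_pos: [0.5575, -0.3853, 0.1494]
tool_rot: [0.001, 0.904, 0.428, -0.003]
wrist_force: [-1.3, -0.1, -0.1]
gripper_width: 0.0881
grip_force: 0.0
```

Run:
```python
from h import *
go([.565,-.3755,.037],down(-38.6))
im=[cams.get_image(n)[0] for n in("top","side")]
out=[]
for n,i in zip(("top","side"),im):
    p=proj(n,[.565,-.3755,.1])[0].astype(int); x,y=p-[40,40]; out.append(cv2.resize(i[y:y+80,x:x+80],(400,400),interpolation=cv2.INTER_CUBIC))
cv2.imwrite("pics/a.png",np.hstack(out)[:,:,::-1])
```

```text
t 2.47 pos [ 0.5575 -0.3853  0.1494] shift [ 0.065 -0.002  0.561] turn [-0.002  0.012 -0.023] F [-1.3 -0.1 -0.1] w 0.0881 j7 [ 0.63  0.71 -0.15  1.53  0.13  0.92 -0.25]
```

View pics/a.png

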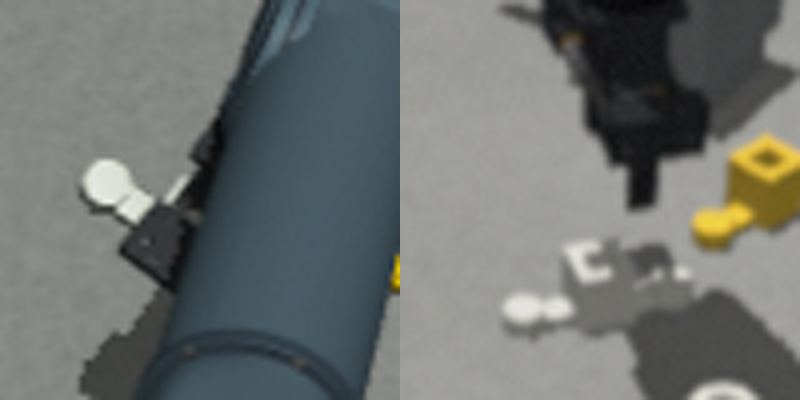

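The gripper is over the aluminium lever, which is at about (560,270) in the side half of the picture. The yellow one stands clear to the right. Descending now.

Call:
{"method": "send_rows", "body": {"steps": "0.03 0 0.05 0 0.01 -0.02 -1;0.05 0 0.12 0 0.01 -0.02 -1;0.06 0 0.2 0 0.01 -0.02 -1;0.065 0 0.27 0 0.01 -0.02 -1;0.065 0 0.27 0 0.01 -0.02 -1;0.065 0 0.27 0 0.01 -0.02 -1;0.065 0 0.27 0 0.01 -0.02 -1"}}

```text
time: 3.15
tool_pos: [0.5663, -0.375, 0.0956]
tool_rot: [-0.0, 0.901, 0.433, -0.0]
wrist_force: [0.1, 1.1, -0.9]
gripper_width: 0.088
grip_force: 0.0
```

Run:
```python
from h import *
go([.565,-.3755,.037],down(-38.6))
```

```text
t 3.15 pos [ 0.5663 -0.375   0.0956] shift [-0.006 -0.003  0.293] turn [-0.     0.    -0.002] F [ 0.1  1.1 -0.9] w 0.088 j7 [ 0.62  0.78 -0.15  1.54  0.14  0.83 -0.26]
```

Call:
{"method": "send_rows", "body": {"steps": "0 0 0.06 0 0 0 -1;0 0 0.14 0 0 0 -1;-0.005 0 0.22 0 0 0 -1;-0.005 0 0.28 0 0 0 -1;-0.005 0 0.293 0 0 0 -1;-0.005 0 0.293 0 0 0 -1;-0.005 0 0.293 0 0 0 -1;-0.005 0 0.293 0 0 0 1;-0.005 0 0.293 0 0 0 1;-0.005 0 0.293 0 0 0 1;-0.005 0 0.293 0 0 0 1;-0.005 0 0.293 0 0 0 1", "force": 25}}

```text
time: 4.15
tool_pos: [0.5657, -0.3754, 0.0371]
tool_rot: [-0.0, 0.901, 0.433, 0.0]
wrist_force: [-0.6, -0.5, -0.4]
gripper_width: 0.0567
grip_force: 0.0
```

Call:
{"method": "send_rows", "body": {"steps": "0 0 0 0 0 0 1;0 0 0 0 0 0 1;0 0 0 0 0 0 1;0 0 0 0 0 0 1;0 0 0 0 0 0 1;0 0 0 0 0 0 1"}}

```text
time: 4.65
tool_pos: [0.5655, -0.3754, 0.0368]
tool_rot: [-0.0, 0.901, 0.433, -0.0]
wrist_force: [-0.5, -0.1, 1.3]
gripper_width: 0.0436
grip_force: 24.9
```

Run:
```python
from h import *
go([.565,-.3755,.17],down(-38.6))
```

```text
t 4.65 pos [ 0.5655 -0.3754  0.0368] shift [-0.002 -0.002 -0.666] turn [-0.001 -0.    -0.002] F [-0.5 -0.1  1.3] w 0.0436 j7 [ 0.61  0.86 -0.14  1.55  0.16  0.74 -0.27]
```

The lever is held, with the grip at 43.6 mm. I'll lift it and carry it round on the robot's side of the gun stand.

Call:
{"method": "send_rows", "body": {"steps": "0 0 -0.06 0 0 0 1;0 0 -0.16 0 0 0 1;0 0 -0.3 0 0 0 1;0 0 -0.45 0 0 0 1;0 0 -0.6 0 0 0 1;0 0 -0.75 0 0 0 1;0 0 -0.85 0 0 0 1;0 0 -0.9 0 0 0 1;0 0 -0.9 0 0 0 1"}}

```text
time: 5.4
tool_pos: [0.5666, -0.376, 0.2196]
tool_rot: [0.002, 0.901, 0.433, 0.001]
wrist_force: [-0.4, 0.6, -2.5]
gripper_width: 0.0439
grip_force: 24.9
```

Call:
{"method": "send_rows", "body": {"steps": "0.01 -0.05 0 0 0 0 1;0.04 -0.15 0 0 0 0 1;0.07 -0.28 0 0 0 0 1;0.1 -0.43 0 0 0 0 1;0.13 -0.58 0 0 0 0 1;0.16 -0.73 0 0 0 0 1;0.19 -0.85 0 0 0 0 1;0.21 -0.94 0 0 0 0 1;0.21 -0.94 0 0 0 0 1"}}

```text
time: 6.15
tool_pos: [0.4414, -0.2215, 0.2151]
tool_rot: [-0.003, 0.901, 0.435, -0.002]
wrist_force: [0.3, 0.5, -2.4]
gripper_width: 0.0439
grip_force: 24.9
```

Call:
{"method": "send_rows", "body": {"steps": "0.05 -0.05 0 0 0 0 1;0.13 -0.13 0 0 0 0 1;0.23 -0.23 0 0 0 0 1;0.34 -0.33 0 0 0 0 1;0.45 -0.44 0 0 0 0 1;0.56 -0.55 0 0 0 0 1;0.66 -0.65 0 0 0 0 1;0.72 -0.7 0 0 0 0 1;0.72 -0.7 0 0 0 0 1"}}

```text
time: 6.9
tool_pos: [0.425, -0.0218, 0.2161]
tool_rot: [-0.001, 0.9, 0.436, -0.0]
wrist_force: [-0.3, -0.1, -3.1]
gripper_width: 0.0438
grip_force: 24.9
```

Call:
{"method": "send_rows", "body": {"steps": "0.05 -0.02 0 0 0 0 1;0.15 -0.07 0 0 0 0 1;0.27 -0.13 0 0 0 0 1;0.39 -0.18 0 0 0 0 1;0.51 -0.24 0 0 0 0 1;0.63 -0.3 0 0 0 0 1;0.73 -0.35 0 0 0 0 1;0.79 -0.37 0 0 0 0 1;0.79 -0.37 0 0 0 0 1;0.79 -0.37 0 0 0 0 1"}}

```text
time: 7.73
tool_pos: [0.4665, 0.1432, 0.2162]
tool_rot: [-0.0, 0.901, 0.433, -0.001]
wrist_force: [-0.7, -1.0, -2.3]
gripper_width: 0.0438
grip_force: 24.9
```

Run:
```python
from h import *
go([.6207,.230,.19],down(-59.5))
```

```text
t 7.73 pos [0.4665 0.1432 0.2162] shift [0.821 0.331 0.13 ] turn [-0.002  0.003  0.695] F [-0.7 -1.  -2.3] w 0.0438 j7 [-0.06  0.35 -0.4   1.98  0.18  0.85 -1.23]
```

Call:
{"method": "send_rows", "body": {"steps": "0.06 0.02 0.01 0 0 0.05 1;0.16 0.06 0.03 0 0 0.14 1;0.28 0.11 0.05 0 0 0.24 1;0.41 0.16 0.07 0 0 0.34 1;0.53 0.21 0.09 0 0 0.45 1;0.65 0.26 0.11 0 0 0.55 1;0.75 0.3 0.13 0 0 0.63 1;0.82 0.33 0.13 0 0 0.695 1;0.82 0.33 0.13 0 0 0.695 1;0.82 0.33 0.13 0 0 0.695 1;0.82 0.33 0.13 0 0 0.695 1"}}

```text
time: 8.65
tool_pos: [0.6198, 0.229, 0.1905]
tool_rot: [0.0, 0.965, 0.263, -0.001]
wrist_force: [-0.2, -0.2, -2.3]
gripper_width: 0.044
grip_force: 24.9
```

Run:
```python
from h import *
go([.6207,.230,.135],down(-59.5))
f=readout.state()["tool_pos"]
out=[]
for n in("top","side"):
    fr=[cams.get_image(n) for _ in range(6)]; im=np.mean([a[0].astype(float) for a in fr],0).astype(np.uint8); d=np.median([a[1] for a in fr],0)
    np.savez(f"{n}_hover.npz",im=im,d=d)
    Q=cloud(n,d).reshape(-1,3); zb=f[2]-.0368
    k=(np.hypot(Q[:,0]-f[0],Q[:,1]-f[1])<.09)&(Q[:,2]>zb+.005)&(Q[:,2]<zb+.025)&(im.reshape(-1,3).min(1)>110); q=Q[k]
    if len(q)>10:
        r=cv2.minAreaRect((q[:,:2]*1000).astype(np.float32)); print(n,len(q),np.round(r[0],1),np.round(r[1],1),round(r[2],1),(q.mean(0)*1000).round(1))
    p=proj(n,[.62,.23,.1])[0].astype(int); x,y=p-[40,40]; out.append(cv2.resize(im[y:y+80,x:x+80],(400,400),interpolation=cv2.INTER_CUBIC))
cv2.imwrite("pics/b.png",np.hstack(out)[:,:,::-1])
```

```text
t 8.65 pos [0.6198 0.229  0.1905] shift [ 0.007 -0.002  0.277] turn [ 0.     0.004 -0.001] F [-0.2 -0.2 -2.3] w 0.044 j7 [-0.24  0.64 -0.27  1.55  0.19  0.98 -1.61]
side 82 [614.1 243.2] [142.8  29.4] 38.3 [595.6 231.6 166.3]
```

View pics/b.png

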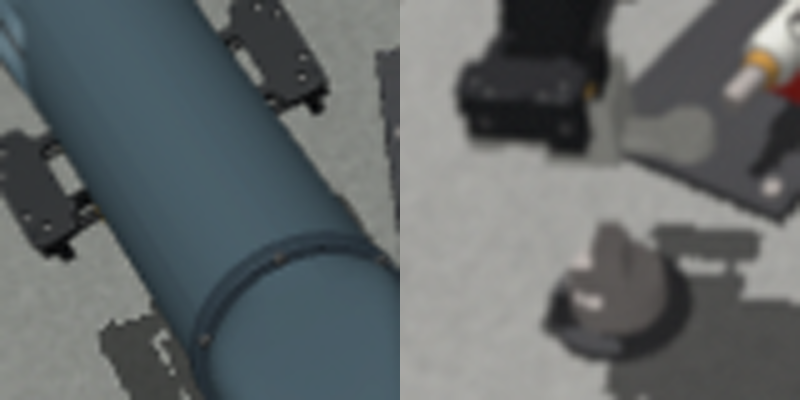

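The side half of the picture shows the lever held level, with its arm end at about (690,135) and the spindle below at about (615,270). I'll compare the visible lever end with the spindle, both from the side view.

Run:
```python
from h import *
f=readout.state()["tool_pos"]; zb=f[2]-.0368
a=np.load("side_hover.npz"); X=cloud("side",a["d"]); Q=X.reshape(-1,3)
k=(np.hypot(Q[:,0]-.569,Q[:,1]-.199)<.03)&(Q[:,2]>zb-.01)&(Q[:,2]<zb+.03); q=Q[k]
top=q[q[:,2]>zb+.012]
print(f,zb,len(q),len(top),np.median(top[:,2]))
u=np.array([np.cos(np.radians(30.5)),np.sin(np.radians(30.5))]);v=np.array([-u[1],u[0]])
T=(top[:,:2]-f[:2])@np.c_[u,v]*1000
print("top pts lever frame min/max",T.min(0).round(1),T.max(0).round(1))
m=k.reshape(480,640)
# pixel silhouette of end vs predicted projection of end circle at z=zb+.018
th=np.linspace(0,2*np.pi,60); c=f[:2]-.059*u
pr=np.vstack([proj("side",np.c_[c[0]+.016*np.cos(th),c[1]+.016*np.sin(th),np.full(60,zb+z)]) for z in(0,.018)])
vv,uu=np.nonzero(m); print("pred px",pr.min(0).round(1),pr.max(0).round(1),"seen",uu.min(),vv.min(),uu.max(),vv.max())
# spindle prediction check in initial avg: top and tip
A=np.load("avg.npz"); s=cloud("side",A["sided"])
k2=(np.hypot(s[...,0]-.6207,s[...,1]-.231)<.05)&(s[...,2]>.029)&(s[...,2]<.041); vv,uu=np.nonzero(k2)
for cy in(.228,.230,.232):
    pc=proj("side",np.c_[.6207+.03*np.cos(th),cy+.03*np.sin(th),np.full(60,.035)]); print("collar pred",cy,pc.min(0).round(1),pc.max(0).round(1))
print("seen",uu.min(),vv.min(),uu.max(),vv.max())
big=cv2.resize(a["im"][225:325,200:300],(500,500),interpolation=cv2.INTER_CUBIC)
for p in pr: cv2.circle(big,tuple(np.int32((p-[200,225]+.5)*5)),1,(255,0,0),-1)
b2=cv2.resize(A["side"].astype(np.uint8)[285:335,200:260],(300,250),interpolation=cv2.INTER_CUBIC)
for cy,cl in((.228,(255,0,0)),(.232,(0,255,0))):
    for p in proj("side",np.c_[.6207+.03*np.cos(th),cy+.03*np.sin(th),np.full(60,.035)]): cv2.circle(b2,tuple(np.int32((p-[200,285]+.5)*5)),1,cl,-1)
o=np.zeros((500,800,3),np.uint8);o[:,:500]=big;o[:250,500:]=b2;cv2.imwrite("pics/d.png",o[:,:,::-1])
```

```text
[0.62040358 0.23120226 0.19097054] 0.1541705384680537 136 82 0.17161300157806725
top pts lever frame min/max [-75.3 -13.5] [-34.   17.5]
pred px [236.  266.8] [247.6 278.8] seen 233 268 247 278
collar pred 0.228 [218.6 293. ] [238.  307.4]
collar pred 0.23 [218.1 293.3] [237.6 307.8]
collar pred 0.232 [217.6 293.7] [237.1 308.2]
seen 218 294 237 309
```

View pics/d.png

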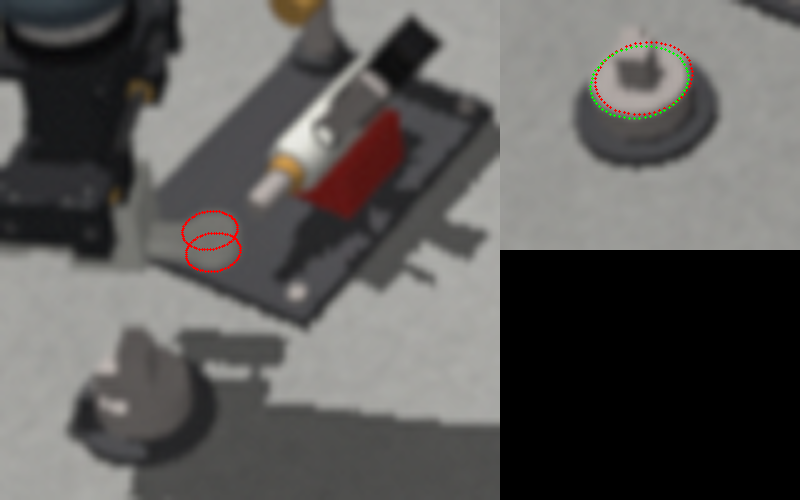

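The predicted end circle lies on the lever end to within about 2 mm, which is the side camera's bias. With that removed, the spindle is at about (0.621, 0.2303).

Run:
```python
from h import *
go([.621,.2303,.12],down(-59.5))
```

```text
t 9.25 pos [0.6204 0.2312 0.191 ] shift [0.    0.006 0.355] turn [-0.001  0.     0.   ] F [ 0.   0.2 -2.1] w 0.0436 j7 [-0.24  0.64 -0.27  1.54  0.19  0.98 -1.61]
```

Call:
{"method": "send_rows", "body": {"steps": "0 0.006 0.05 0 0 0 1;0 0.006 0.13 0 0 0 1;0 0.006 0.22 0 0 0 1;0 0.006 0.3 0 0 0 1;0 0.006 0.35 0 0 0 1;0 0.006 0.355 0 0 0 1;0 0.006 0.355 0 0 0 1;0 0.006 0.355 0 0 0 1"}}

```text
time: 9.92
tool_pos: [0.6216, 0.2305, 0.1207]
tool_rot: [-0.0, 0.965, 0.263, 0.0]
wrist_force: [0.3, -0.2, -1.4]
gripper_width: 0.0436
grip_force: 24.9
```

Run:
```python
from h import *
go([.621,.2303,.0718],down(-59.5))
```

```text
t 9.92 pos [0.6216 0.2305 0.1207] shift [-0.003 -0.001  0.244] turn [-0.001 -0.002  0.   ] F [ 0.3 -0.2 -1.4] w 0.0436 j7 [-0.25  0.73 -0.25  1.58  0.22  0.86 -1.63]
```

Descending 13 mm into the taper, then checking the forces.

Call:
{"method": "send_rows", "body": {"steps": "-0.003 0 0.02 0 0 0 1;-0.003 0 0.04 0 0 0 1;-0.003 0 0.055 0 0 0 1;-0.003 0 0.065 0 0 0 1;-0.003 0 0.065 0 0 0 1;-0.003 0 0.065 0 0 0 1"}}

```text
time: 10.42
tool_pos: [0.6204, 0.2299, 0.1068]
tool_rot: [-0.0, 0.965, 0.263, -0.0]
wrist_force: [0.6, 1.0, -3.2]
gripper_width: 0.0438
grip_force: 24.9
```

Call:
{"method": "send_rows", "body": {"steps": "0 0 0.01 0 0 0 1;0 0 0.02 0 0 0 1;0 0 0.03 0 0 0 1;0 0 0.04 0 0 0 1;0 0 0.04 0 0 0 1"}}

```text
time: 10.83
tool_pos: [0.6215, 0.2299, 0.099]
tool_rot: [-0.0, 0.965, 0.263, 0.001]
wrist_force: [3.8, -0.1, -3.2]
gripper_width: 0.0439
grip_force: 24.9
```

Call:
{"method": "send_rows", "body": {"steps": "0.003 0.002 0.005 0 0 0 1;0.003 0.002 0.01 0 0 0 1;0.003 0.002 0.02 0 0 0 1;0.003 0.002 0.03 0 0 0 1;0.003 0.002 0.03 0 0 0 1"}}

```text
time: 11.25
tool_pos: [0.6218, 0.2298, 0.0929]
tool_rot: [-0.0, 0.965, 0.263, 0.0]
wrist_force: [4.2, -0.1, -3.0]
gripper_width: 0.0437
grip_force: 24.9
```

The lever's underside is now below the spindle's full square, so the bore is engaged. Continuing down.

Call:
{"method": "send_rows", "body": {"steps": "0.004 0.002 0.015 0 0 0 1;0.004 0.002 0.03 0 0 0 1;0.004 0.002 0.045 0 0 0 1;0.004 0.002 0.06 0 0 0 1;0.004 0.002 0.075 0 0 0 1;0.004 0.002 0.085 0 0 0 1;0.004 0.002 0.085 0 0 0 1"}}

```text
time: 11.83
tool_pos: [0.6221, 0.2299, 0.0754]
tool_rot: [-0.0, 0.965, 0.263, -0.0]
wrist_force: [5.1, 0.4, -5.6]
gripper_width: 0.0439
grip_force: 24.9
```

Call:
{"method": "send_rows", "body": {"steps": "0.002 0.001 0.008 0 0 0 1;0.002 0.001 0.016 0 0 0 1;0.002 0.001 0.022 0 0 0 1;0.002 0.001 0.022 0 0 0 1;0.002 0.001 0.022 0 0 0 1"}}

```text
time: 12.25
tool_pos: [0.6222, 0.2299, 0.0718]
tool_rot: [-0.0, 0.965, 0.263, -0.001]
wrist_force: [-0.2, -0.7, 4.1]
gripper_width: 0.0436
grip_force: 24.9
```

Fz has turned from -5.6 to +4 N at TCP z = 0.0718, so the lever is on the shoulder. I'll press lightly, release and rise.

Call:
{"method": "send_rows", "body": {"steps": "0 0 0.005 0 0 0 1;0 0 0.007 0 0 0 1;0 0 0.007 0 0 0 -1;0 0 0 0 0 0 -1;0 0 0 0 0 0 -1;0 0 0 0 0 0 -1;0 0 0 0 0 0 -1;0 0 0 0 0 0 -1;0 0 0 0 0 0 -1;0 0 0 0 0 0 -1"}}

```text
time: 13.08
tool_pos: [0.6225, 0.2299, 0.0714]
tool_rot: [-0.0, 0.965, 0.263, -0.0]
wrist_force: [0.0, 0.9, -0.5]
gripper_width: 0.0884
grip_force: 0.0
```

Call:
{"method": "send_rows", "body": {"steps": "0 0 -0.03 0 0 0 -1;0 0 -0.08 0 0 0 -1;0 0 -0.18 0 0 0 -1;0 0 -0.3 0 0 0 -1;0 0 -0.45 0 0 0 -1;0 0 -0.6 0 0 0 -1;0 0 -0.75 0 0 0 -1;0 0 -0.88 0 0 0 -1;0 0 -0.9 0 0 0 -1;0 0 -0.9 0 0 0 -1"}}

```text
time: 13.92
tool_pos: [0.6238, 0.2305, 0.2549]
tool_rot: [-0.001, 0.965, 0.263, 0.002]
wrist_force: [0.4, 0.6, 0.1]
gripper_width: 0.0882
grip_force: 0.0
```

Run:
```python
from h import *
A=np.load("avg.npz")
# stand pose: spindle-free estimate from bolts/plate: average plate rect side(bias y~+2) ; bar edges
S=cloud("side",A["sided"]);C=cloud("top",A["topd"])
for n,X in(("top",C),("side",S)):
    Q=X.reshape(-1,3)
    q=Q[(abs(Q[:,2]-.0125)<.006)&(Q[:,0]>.57)&(Q[:,0]<.79)&(abs(Q[:,1]-.01)<.15)]
    for yaw in (6,6.5,7,7.5):
        a=np.radians(yaw); M=np.array([[np.cos(a),np.sin(a)],[-np.sin(a),np.cos(a)]]); t=(q[:,:2]@M.T)*1000
        print(n,yaw,[np.percentile(t[:,0],p).round(1) for p in(.5,1,2,98,99,99.5)],[np.percentile(t[:,1],p).round(1) for p in(.5,1,2,98,99,99.5)])
# grip: black pixels cloud by height
im=A["top"]
for n,X,im in(("top",C,A["top"]),("side",S,A["side"])):
    k=(X[...,2]>.11)&(X[...,2]<.20)&(X[...,0]>.54)&(X[...,0]<.64)&(abs(X[...,1])<.09)
    q=X[k];c=im[k].max(1); a=np.radians(6.8); M=np.array([[np.cos(a),np.sin(a)],[-np.sin(a),np.cos(a)]])
    t=np.c_[(q[:,:2]-[.6462,.0055])@M.T,q[:,2]-.075]*1000
    g=np.c_[t[:,0]*np.cos(.61)+t[:,2]*np.sin(.61),t[:,1],-t[:,0]*np.sin(.61)+t[:,2]*np.cos(.61)]
    for nm,kk in(("black",c<60),("steel",c>80)):
        h=g[kk&(g[:,2]>60)]; print(n,nm,len(h),np.percentile(h,[2,50,98],axis=0).round(1).tolist() if len(h) else "")
```

```text
top 6 [np.float64(596.7), np.float64(597.4), np.float64(598.4), np.float64(754.5), np.float64(755.7), np.float64(756.8)] [np.float64(-184.2), np.float64(-183.0), np.float64(-180.4), np.float64(51.8), np.float64(53.3), np.float64(54.1)]
top 6.5 [np.float64(596.6), np.float64(597.1), np.float64(597.8), np.float64(753.9), np.float64(755.2), np.float64(756.0)] [np.float64(-189.9), np.float64(-188.5), np.float64(-185.8), np.float64(45.8), np.float64(47.3), np.float64(48.2)]
top 7 [np.float64(596.3), np.float64(596.5), np.float64(597.2), np.float64(753.6), np.float64(754.8), np.float64(755.3)] [np.float64(-195.4), np.float64(-194.2), np.float64(-191.3), np.float64(39.9), np.float64(41.4), np.float64(42.3)]
top 7.5 [np.float64(595.4), np.float64(595.7), np.float64(596.4), np.float64(752.7), np.float64(754.1), np.float64(754.9)] [np.float64(-201.0), np.float64(-199.7), np.float64(-196.8), np.float64(34.0), np.float64(35.6), np.float64(36.2)]
side 6 [np.float64(597.7), np.float64(598.4), np.float64(599.4), np.float64(755.2), np.float64(756.7), np.float64(757.1)] [np.float64(-178.5), np.float6
[... 407 characters left out ...]
 np.float64(755.6), np.float64(756.4)] [np.float64(-190.2), np.float64(-188.5), np.float64(-183.3), np.float64(45.3), np.float64(46.3), np.float64(46.8)]
side 7.5 [np.float64(596.7), np.float64(597.1), np.float64(597.8), np.float64(753.4), np.float64(755.2), np.float64(756.2)] [np.float64(-195.9), np.float64(-194.0), np.float64(-188.9), np.float64(39.4), np.float64(40.2), np.float64(41.1)]
top black 159 [[-13.5, -16.2, 63.8], [7.3, -1.1, 115.8], [14.9, 33.0, 120.6]]
top steel 24 [[-7.8, 7.6, 79.1], [5.6, 37.7, 109.8], [11.1, 41.8, 112.4]]
side black 98 [[-11.4, -7.7, 80.1], [-0.1, 12.3, 113.1], [11.1, 15.9, 119.1]]
side steel 43 [[-14.0, -12.4, 61.8], [4.9, 39.1, 107.2], [15.2, 46.5, 114.6]]
```

The lever is released. Stand origin comes out at about (0.6456,0.0046) with yaw 7°. Next I'll check the seating and work out the approach to the trigger.

```bash
cat >> h.py <<'E'
_a=np.radians(7.0); RS=R.from_euler('z',7,degrees=True).as_matrix(); OS=np.array([.6456,.0046,0])
RG=RS@R.from_euler('y',-35,degrees=True).as_matrix(); OG=OS+[0,0,.075]
RT=RG@np.diag([1.,-1,-1])
def gp(x,y,z): return OG+RG@(np.array([x,y,z])/1000)
E
python3 - <<'E'
from h import *
print(gp(0,8,85),gp(0,8,190),RT.round(2))
go([.47,.13,.27],down(-83))
go([.47,.0,.29],RT)
for n in("side","top"):
    d=np.median([cams.get_image(n)[1] for _ in range(4)],0); Q=cloud(n,d).reshape(-1,3)
    for lo,hi in((.075,.1),(.046,.065)):
        q=Q[(np.hypot(Q[:,0]-.621,Q[:,1]-.23)<.085)&(Q[:,2]>lo)&(Q[:,2]<hi)]; 
        if len(q)>5: r=cv2.minAreaRect((q[:,:2]*1000).astype(np.float32)); print(n,lo,len(q),np.median(q[:,2]).round(4),[np.round(a,1) for a in r])
E
```

```text
[0.59623445 0.00659875 0.14462792] [ 0.53645784 -0.00074089  0.23063889] [[ 0.81  0.12  0.57]
 [ 0.1  -0.99  0.07]
 [ 0.57  0.   -0.82]]
t 13.92 pos [0.6238 0.2305 0.2549] shift [-0.917  0.043 -0.08 ] turn [-0.002 -0.01   0.783] F [0.4 0.6 0.1] w 0.0882 j7 [-0.23  0.58 -0.28  1.49  0.17  1.09 -1.59]
t 13.92 pos [0.6238 0.2305 0.2549] shift [-1.247  0.603 -0.182] turn [-0.241  1.141  0.758] F [0.4 0.6 0.1] w 0.0882 j7 [-0.23  0.58 -0.28  1.49  0.17  1.09 -1.59]
side 0.075 173 0.0839 [array([621.4, 231.1]), array([45.2, 48.9]), np.float64(31.2)]
side 0.046 264 0.0522 [array([620.2, 233. ]), array([147.2,  45. ]), np.float64(35.9)]
```

The hub top reads 84 to 85 mm and the arm ends 52 to 53 mm, so the lever is fully seated. Moving towards the gun.

Call:
{"method": "send_rows", "body": {"steps": "-0.06 0 -0.01 0 0 0.05 -1;-0.17 0.01 -0.02 0 0 0.15 -1;-0.3 0.01 -0.03 0 0 0.26 -1;-0.43 0.02 -0.04 0 0 0.37 -1;-0.56 0.03 -0.05 0 0 0.48 -1;-0.69 0.03 -0.06 0 0 0.59 -1;-0.82 0.04 -0.07 0 0 0.7 -1;-0.9 0.04 -0.08 0 0 0.77 -1;-0.917 0.043 -0.08 0 -0.01 0.783 -1;-0.917 0.043 -0.08 0 -0.01 0.783 -1;-0.917 0.043 -0.08 0 -0.01 0.783 -1"}}

```text
time: 15.23
tool_pos: [0.4698, 0.13, 0.2677]
tool_rot: [0.0, 0.998, 0.062, -0.002]
wrist_force: [0.0, 0.4, -0.2]
gripper_width: 0.0884
grip_force: 0.0
```

Run:
```python
from h import *
go([.47,.0,.29],RT)
```

```text
t 15.23 pos [0.4698 0.13   0.2677] shift [-0.08   0.645 -0.111] turn [-1.000e-03  1.176e+00  3.000e-03] F [ 0.   0.4 -0.2] w 0.0884 j7 [-0.17  0.26 -0.23  1.93  0.07  0.96 -1.88]
```

Call:
{"method": "send_rows", "body": {"steps": "0 0.05 -0.01 0 0.08 0 -1;-0.02 0.14 -0.02 0 0.2 0 -1;-0.03 0.24 -0.04 0 0.33 0 -1;-0.04 0.35 -0.06 0 0.46 0 -1;-0.06 0.46 -0.08 0 0.6 0 -1;-0.07 0.56 -0.1 0 0.74 0 -1;-0.08 0.62 -0.11 0 0.86 0 -1;-0.08 0.645 -0.11 0 0.95 0 -1;-0.08 0.645 -0.11 0 0.95 0 -1;-0.08 0.645 -0.11 0 0.95 0 -1"}}

```text
time: 16.07
tool_pos: [0.4694, -0.0002, 0.2897]
tool_rot: [-0.015, 0.968, 0.06, 0.242]
wrist_force: [0.4, 0.2, 0.7]
gripper_width: 0.0876
grip_force: 0.0
```

Run:
```python
from h import *
go(gp(0,8,195),RT)
```

```text
t 16.07 pos [ 4.694e-01 -2.000e-04  2.897e-01] shift [0.151 0.044 0.392] turn [0.    0.23  0.002] F [0.4 0.2 0.7] w 0.0876 j7 [ 0.05 -0.03 -0.13  2.31 -0.06  0.37 -1.48]
```

Call:
{"method": "send_rows", "body": {"steps": "0.02 0.01 0.05 0 0 0 -1;0.05 0.02 0.13 0 0.02 0 -1;0.09 0.03 0.22 0 0.06 0 -1;0.12 0.04 0.31 0 0.12 0 -1;0.15 0.044 0.38 0 0.19 0 -1;0.151 0.044 0.392 0 0.23 0 -1;0.151 0.044 0.392 0 0.23 0 -1;0.151 0.044 0.392 0 0.23 0 -1;0.151 0.044 0.392 0 0.23 0 -1"}}

```text
time: 16.82
tool_pos: [0.5242, -0.0089, 0.2289]
tool_rot: [-0.002, 0.96, 0.06, 0.275]
wrist_force: [-0.7, -1.0, 0.4]
gripper_width: 0.0882
grip_force: 0.0
```

Run:
```python
from h import *
go(gp(0,8,85),RT)
out=[]
for n in("top","side"):
    i=cams.get_image(n)[0]; p=proj(n,gp(0,8,110))[0].astype(int); x,y=p-[50,50]; out.append(cv2.resize(i[y:y+100,x:x+100],(400,400),interpolation=cv2.INTER_CUBIC))
cv2.imwrite("pics/e.png",np.hstack(out)[:,:,::-1])
```

```text
t 16.82 pos [ 0.5242 -0.0089  0.2289] shift [ 0.09  -0.047  0.551] turn [0.051 0.105 0.021] F [-0.7 -1.   0.4] w 0.0882 j7 [ 0.6   0.25 -0.74  2.28  0.97  0.2  -2.43]
```

View pics/e.png

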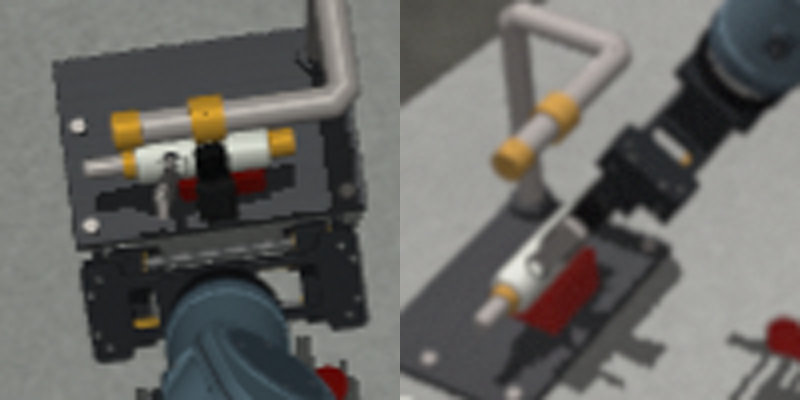

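The gripper sits behind the butt, at about (215,190) in the top half, with clear room to the pipe. But joint 6 is at 0.20, close to its 0.19 limit. I'll fit a quick kinematic model to see how to avoid that.

```bash
cat > k.py <<'E'
from h import *
from scipy.optimize import least_squares
s=readout.state()
D=[([1.08484588,.5371594,-.0043911,1.53886093,.00262994,1.06728976,-.07120632],[.26461,-.59307,.25655],[-.0008,.97805,.20836,-.0003]),
(s["joints"],s["tool_pos"],s["tool_rot"]),
([.85,.52,-.1,1.57,.05,1.06,-.16],[.4215,-.4788,.2576],[-.001,.944,.331,.003]),([.61,.86,-.14,1.55,.16,.74,-.27],[.5655,-.3754,.0368],[0,.901,.433,0]),
([-.06,.35,-.4,1.98,.18,.85,-1.23],[.4665,.1432,.2162],[0,.901,.433,-.001]),([-.25,.73,-.25,1.58,.22,.86,-1.63],[.6216,.2305,.1207],[0,.965,.263,0]),
([-.17,.26,-.23,1.93,.07,.96,-1.88],[.4698,.13,.2677],[0,.998,.062,-.002]),([.05,-.03,-.13,2.31,-.06,.37,-1.48],[.4694,-.0002,.2897],[-.015,.968,.06,.242])]
def E(a,t): return R.from_euler(a,t).as_matrix()
def fk(p,q,sg):
    yaw,h,L1,L2,L3,ex,ew,y7=p
    M=E('z',yaw+sg[0]*q[0])@E('y',q[1]); P=np.array([0,0,h])
    M=M@E('z',sg[1]*q[2]); P=P+M@[ex,0,L1]
    M=M@E('y',q[3]); P=P+M@[-ex,0,0]
    M=M@E('z',sg[2]*q[4]); P=P+M@[0,0,L2]
    M=M@E('y',q[5]); P=P+M@[ew,0,L3]
    return P,M@E('z',sg[3]*q[6]+y7)
def res(p,sg):
    r=[]
    for q,x,o in D:
        P,M=fk(p,q,sg); r+=[*(P-x)/.003,*(R.from_matrix(M.T@rot(np.array(o))).as_rotvec()/.01)]
    return np.array(r)
def fit():
    best=None
    for sg in np.array(np.meshgrid(*[[-1,1]]*4)).T.reshape(-1,4):
        for y7 in(0,1.57,3.14,-1.57):
            f=least_squares(res,[0,.36,.42,.4,.25,0,0,y7],args=(sg,),loss='soft_l1')
            if best is None or f.cost<best[0]: best=(f.cost,f.x,sg,res(f.x,sg))
    return best
E
python3 - <<'E'
from k import *
b=fit(); print(b[0],b[1].round(4),b[2],np.abs(b[3]).max()); np.savez("fk.npz",p=b[1],sg=b[2])
lo=np.array([-2.7,-.37,-1.27,.24,-1.31,.19,-2.76])+.03; hi=np.array([2.7,2.16,1.26,2.4,4.45,1.91,2.76])-.03
q0=D[1][0]
for tilt in(35,30,25,20):
  for z in(85,130,190):
    T=RS@R.from_euler('y',-tilt,degrees=True).as_matrix()@np.diag([1.,-1,-1]); g=gp(0,8,85)-T[:,2]*(z-85)/1000
    def r(q): P,M=fk(b[1],q,b[2]); return np.r_[(P-g)/.001,R.from_matrix(M.T@T).as_rotvec()/.003, .02*(q-D[7][0])]
    f=min((least_squares(r,np.clip(q,lo+.01,hi-.01),bounds=(lo,hi)) for q in(np.array(q0),np.array(D[7][0]),np.array(D[6][0]))),key=lambda f:f.cost)
    print(tilt,z,round(f.cost,2),f.x.round(2))
E
```

```text
21.690633744957594 [-7.1500e-02  3.4330e-01  5.0400e-01  4.5090e-01  3.0100e-01 -2.4000e-03
  4.0000e-04  1.5011e+00] [-1 -1 -1 -1] 4.211377871816052
35 85 540.15 [ 0.56  0.55 -0.72  2.13  1.39  0.22 -2.73]
35 130 229.17 [ 0.68  0.46 -0.83  2.2   1.36  0.22 -2.73]
35 190 2.7 [ 0.91  0.35 -1.07  2.29  1.33  0.22 -2.73]
30 85 38.57 [ 0.47  0.54 -0.63  2.13  1.34  0.22 -2.73]
30 130 0.0 [-0.34  0.37  0.36  2.19 -1.21  0.22 -0.34]
30 190 0.0 [-0.04  0.21  0.02  2.22 -0.41  0.22 -1.09]
25 85 0.0 [-0.24  0.47  0.23  2.09 -0.84  0.22 -0.72]
25 130 0.0 [ 0.07  0.36 -0.14  2.12 -0.05  0.23 -1.45]
25 190 0.0 [ 0.09  0.23 -0.15  2.13 -0.09  0.35 -1.42]
20 85 0.0 [ 0.01  0.48 -0.08  2.03 -0.02  0.29 -1.48]
20 130 0.0 [ 0.03  0.38 -0.1   2.04 -0.03  0.37 -1.48]
20 190 0.0 [ 0.05  0.26 -0.11  2.05 -0.04  0.49 -1.47]
```

The model fits well. The full 35° lean would press joint 6 against its limit. A lean of 22° with the TCP 4 mm to the near side keeps it off the limit and still leaves about 10 mm to the pipe's collar, so I'll re-pose there.

```bash
cat >> h.py <<'E'
RT2=RS@R.from_euler('y',-22,degrees=True).as_matrix()@np.diag([1.,-1,-1])
SQ=gp(-4,8,90)
E
python3 - <<'E'
from h import *
go(SQ-RT2[:,2]*.115,RT2); print(SQ)
E
```

```text
t 16.92 pos [ 0.5238 -0.0096  0.2286] shift [ 0.17  -0.034 -0.04 ] turn [ 0.053 -0.327  0.015] F [-0.4 -0.3  0.5] w 0.0882 j7 [ 0.6   0.25 -0.73  2.28  0.97  0.2  -2.43]
[0.59013576 0.00584993 0.14642938]
```

Call:
{"method": "send_rows", "body": {"steps": "0 0 -0.05 0 -0.1 0 -1;0.05 0 -0.05 0 -0.2 0 -1;0.1 0 -0.05 0 -0.3 0 -1;0.13 -0.01 -0.05 0 -0.36 0 -1;0.15 -0.02 -0.05 0 -0.38 0 -1;0.15 -0.02 -0.05 0 -0.38 0 -1;0.15 -0.02 -0.05 0 -0.38 0 -1;0.15 -0.02 -0.05 0 -0.38 0 -1"}}

```text
time: 17.58
tool_pos: [0.5408, -0.0029, 0.2521]
tool_rot: [0.004, 0.982, 0.06, 0.177]
wrist_force: [0.5, -0.7, -1.0]
gripper_width: 0.0884
grip_force: 0.0
```

Run:
```python
from h import *
go(SQ-RT2[:,2]*.115,RT2)
```

```text
t 17.58 pos [ 0.5408 -0.0029  0.2521] shift [ 0.034 -0.013  0.007] turn [0.057 0.057 0.01 ] F [ 0.5 -0.7 -1. ] w 0.0884 j7 [ 0.75  0.35 -0.98  2.07  0.62  0.59 -2.07]
```

Call:
{"method": "send_rows", "body": {"steps": "0.01 0 0 0.03 0.03 0 -1;0.034 -0.013 0.007 0.057 0.057 0.01 -1;0.034 -0.013 0.007 0.057 0.057 0.01 -1;0.034 -0.013 0.007 0.057 0.057 0.01 -1;0.034 -0.013 0.007 0.057 0.057 0.01 -1;0.034 -0.013 0.007 0.057 0.057 0.01 -1"}}

```text
time: 18.08
tool_pos: [0.5482, 0.0002, 0.2538]
tool_rot: [-0.012, 0.98, 0.059, 0.191]
wrist_force: [0.4, -0.2, -0.2]
gripper_width: 0.0881
grip_force: 0.0
```

Run:
```python
from h import *
go(SQ,RT2)
from k import fk
F=np.load("fk.npz"); q=readout.state()["joints"]
for d in range(0,116,23):
    g=SQ-RT2[:,2]*(.115-d/1000)
    for _ in range(20):
        def e(q): P,M=fk(F["p"],q,F["sg"]); return np.r_[g-P,R.from_matrix(RT2@M.T).as_rotvec()]
        e0=e(q); J=np.array([(e0-e(q+1e-5*np.eye(7)[i]))/1e-5 for i in range(7)]).T; q=q+np.linalg.pinv(J)@e0
    print(d,q.round(2))
```

```text
t 18.08 pos [5.482e-01 2.000e-04 2.538e-01] shift [-0.006 -0.003  0.577] turn [ 0.    -0.002 -0.002] F [ 0.4 -0.2 -0.2] w 0.0881 j7 [ 0.78  0.36 -1.    2.07  0.61  0.55 -2.05]
0 [ 0.82  0.36 -1.03  2.1   0.57  0.53 -2.02]
23 [ 0.74  0.4  -0.95  2.1   0.64  0.49 -2.08]
46 [ 0.67  0.44 -0.88  2.09  0.71  0.46 -2.14]
69 [ 0.6   0.47 -0.8   2.09  0.78  0.42 -2.2 ]
92 [ 0.53  0.51 -0.73  2.08  0.84  0.39 -2.25]
115 [ 0.47  0.55 -0.66  2.07  0.9   0.35 -2.31]
```

Pose reached, with all joints clear of their limits for the run in. Advancing along the tool axis.

Call:
{"method": "send_rows", "body": {"steps": "0 0 0.03 0 0 0 -1;0 0 0.08 0 0 0 -1;-0.004 0 0.14 0 0 0 -1;-0.006 -0.002 0.2 0 0 0 -1;-0.006 -0.002 0.26 0 0 0 -1;-0.006 -0.002 0.3 0 0 0 -1;-0.006 -0.002 0.3 0 0 0 -1;-0.006 -0.002 0.3 0 0 0 -1"}}

```text
time: 18.75
tool_pos: [0.5694, 0.0036, 0.1974]
tool_rot: [-0.012, 0.98, 0.06, 0.191]
wrist_force: [-0.6, -0.3, -0.5]
gripper_width: 0.0881
grip_force: 0.0
```

Run:
```python
from h import *
go(SQ,RT2)
```

```text
t 18.75 pos [0.5694 0.0036 0.1974] shift [0.001 0.002 0.275] turn [-0.001 -0.001 -0.001] F [-0.6 -0.3 -0.5] w 0.0881 j7 [ 0.61  0.46 -0.83  2.07  0.79  0.46 -2.22]
```

Call:
{"method": "send_rows", "body": {"steps": "0 0 0.03 0 0 0 -1;0 0 0.07 0 0 0 -1;0 0 0.11 0 0 0 -1;0 0.001 0.15 0 0 0 -1;0 0.001 0.19 0 0 0 -1;0 0.001 0.23 0 0 0 -1;0 0.001 0.265 0 0 0 -1;0 0.001 0.275 0 0 0 -1;0 0.001 0.275 0 0 0 -1;0 0.001 0.275 0 0 0 -1"}}

```text
time: 19.58
tool_pos: [0.5901, 0.0057, 0.1467]
tool_rot: [-0.012, 0.98, 0.06, 0.191]
wrist_force: [-0.5, 0.1, 0.3]
gripper_width: 0.088
grip_force: 0.0
```

Run:
```python
from h import *
go(SQ,RT2)
out=[]
for n in("top","side"):
    i=cams.get_image(n)[0]; p=proj(n,gp(0,8,110))[0].astype(int); x,y=p-[40,40]; out.append(cv2.resize(i[y:y+80,x:x+80],(400,400),interpolation=cv2.INTER_CUBIC))
cv2.imwrite("pics/f.png",np.hstack(out)[:,:,::-1])
```

```text
t 19.58 pos [0.5901 0.0057 0.1467] shift [-0.    -0.001  0.001] turn [-0.    -0.002 -0.001] F [-0.5  0.1  0.3] w 0.088 j7 [ 0.47  0.55 -0.68  2.06  0.95  0.39 -2.37]
```

View pics/f.png

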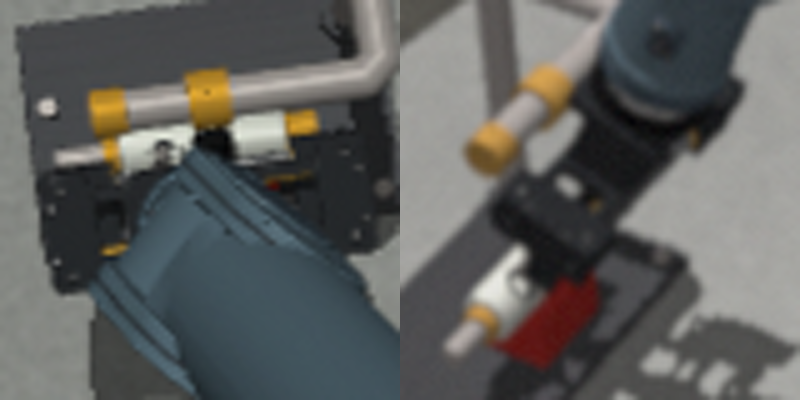

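The fingers straddle grip and trigger with the pipe clear, and no contact force shows. Squeezing.

Call:
{"method": "send_rows", "body": {"steps": "0 0 0 0 0 0 1;0 0 0 0 0 0 1;0 0 0 0 0 0 1;0 0 0 0 0 0 1;0 0 0 0 0 0 1;0 0 0 0 0 0 1;0 0 0 0 0 0 1;0 0 0 0 0 0 1;0 0 0 0 0 0 1;0 0 0 0 0 0 1;0 0 0 0 0 0 1;0 0 0 0 0 0 1", "force": 22}}

```text
time: 20.68
tool_pos: [0.5904, 0.0045, 0.147]
tool_rot: [-0.011, 0.98, 0.059, 0.191]
wrist_force: [-1.9, -2.7, 5.2]
gripper_width: 0.0406
grip_force: 22.1
```

The opening is 40.6 mm at 22 N, well over the spring's 8 N, so the trigger is at its stop. Holding about two seconds.

Call:
{"method": "send_rows", "body": {"steps": "0 0 0 0 0 0 1;0 0 0 0 0 0 1;0 0 0 0 0 0 1;0 0 0 0 0 0 1;0 0 0 0 0 0 1;0 0 0 0 0 0 1;0 0 0 0 0 0 1;0 0 0 0 0 0 1;0 0 0 0 0 0 1;0 0 0 0 0 0 1;0 0 0 0 0 0 1;0 0 0 0 0 0 1"}}

```text
time: 21.68
tool_pos: [0.5904, 0.0045, 0.147]
tool_rot: [-0.011, 0.98, 0.059, 0.191]
wrist_force: [-1.9, -2.3, 4.9]
gripper_width: 0.0405
grip_force: 22.1
```

Call:
{"method": "send_rows", "body": {"steps": "0 0 0 0 0 0 1;0 0 0 0 0 0 1;0 0 0 0 0 0 1;0 0 0 0 0 0 1;0 0 0 0 0 0 1;0 0 0 0 0 0 1;0 0 0 0 0 0 1;0 0 0 0 0 0 1;0 0 0 0 0 0 1;0 0 0 0 0 0 1"}}

```text
time: 22.52
tool_pos: [0.5904, 0.0045, 0.147]
tool_rot: [-0.011, 0.98, 0.059, 0.191]
wrist_force: [-0.8, -2.5, 5.2]
gripper_width: 0.0407
grip_force: 22.1
```

Call:
{"method": "send_rows", "body": {"steps": "0 0 0 0 0 0 -1;0 0 0 0 0 0 -1;0 0 0 0 0 0 -1;0 0 0 0 0 0 -1;0 0 0 0 0 0 -1;0 0 0 0 0 0 -1;0 0 0 0 0 0 -1;0 0 0 0 0 0 -1;0 0 0 0 0 0 -1;0 0 0 0 0 0 -1"}}

```text
time: 23.35
tool_pos: [0.59, 0.0051, 0.1467]
tool_rot: [-0.011, 0.98, 0.059, 0.191]
wrist_force: [-0.1, 0.1, -0.7]
gripper_width: 0.0883
grip_force: 0.0
```

Call:
{"method": "send_rows", "body": {"steps": "0 0 -0.03 0 0 0 -1;0 0 -0.08 0 0 0 -1;0 0 -0.14 0 0 0 -1;0 0 -0.21 0 0 0 -1;0 0 -0.28 0 0 0 -1;0 0 -0.35 0 0 0 -1;0 0 -0.42 0 0 0 -1;0 0 -0.49 0 0 0 -1;0 0 -0.55 0 0 0 -1;0 0 -0.58 0 0 0 -1;0 0 -0.58 0 0 0 -1;0 0 -0.58 0 0 0 -1"}}

```text
time: 24.35
tool_pos: [0.5468, -0.0001, 0.2543]
tool_rot: [-0.011, 0.98, 0.059, 0.191]
wrist_force: [0.3, 0.1, 0.7]
gripper_width: 0.0878
grip_force: 0.0
```

Run:
```python
from h import *
go(SQ,RT2)
out=[]
d=np.median([cams.get_image("side")[1] for _ in range(4)],0); Q=cloud("side",d).reshape(-1,3)
for lo,hi in((.075,.1),(.046,.065)):
    q=Q[(np.hypot(Q[:,0]-.621,Q[:,1]-.23)<.085)&(Q[:,2]>lo)&(Q[:,2]<hi)]; r=cv2.minAreaRect((q[:,:2]*1000).astype(np.float32)); print(lo,len(q),np.median(q[:,2]).round(4),[np.round(a,1) for a in r])
im=cams.get_image("side")[0]; cv2.imwrite("pics/g.png",cv2.resize(im[180:420,120:440],(800,600))[:,:,::-1])
```

```text
t 24.35 pos [ 5.468e-01 -1.000e-04  2.543e-01] shift [-0.    -0.004  0.582] turn [ 0.001 -0.003 -0.002] F [0.3 0.1 0.7] w 0.0878 j7 [ 0.78  0.36 -1.    2.07  0.6   0.55 -2.05]
0.075 174 0.0837 [array([621.2, 231.3]), array([44.6, 48.6]), np.float64(31.0)]
0.046 270 0.0517 [array([620.1, 234. ]), array([147.1,  44.9]), np.float64(36.6)]
```

View pics/g.png

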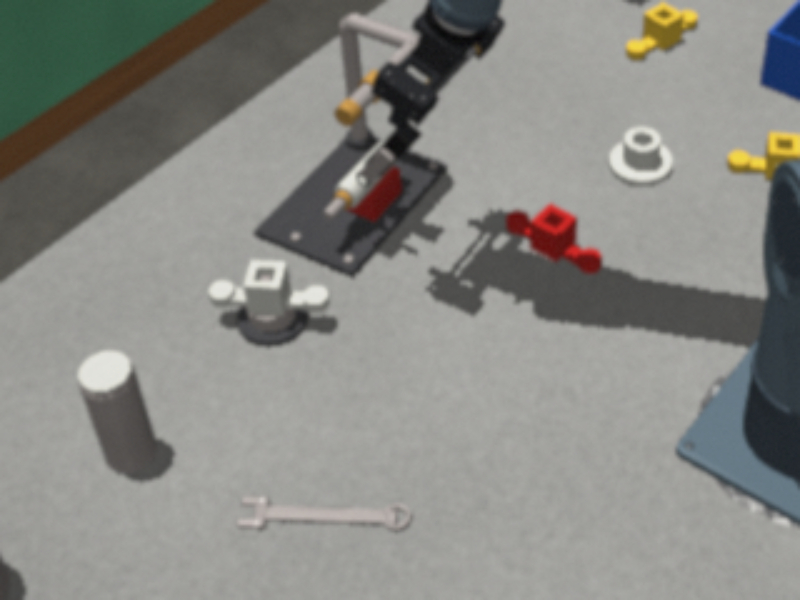

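The lever sits level and seated on the spindle at about (267,290). The flange, oil can and wrench are untouched, and the gripper is clear of everything. Handing in.

```bash
python3 -c "
from rig import arm
print(arm.job_done())"
```

```text
the job is handed in; nothing more can be done
None
```

The lever is seated on the spindle and let go; the trigger was then held fully squeezed for at least 1.8 s and released. The job was handed in at about 25 s with the robot clear and the flange, oil can and wrench untouched.

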